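Turn up the blue stirrer by two clicks and start it

ROBOT

A 6-joint arm with a two-finger parallel gripper is mounted at the origin on the work surface. World frame = base frame: x ahead of the robot, y to its left, z up, the work surface at z = 0. Lengths are in mm, angles in rad, forces in N, time in s.
With the tool pointing down it reaches from about 350 to 775 mm from the base axis. Payload 7.3 kg.
Tool frame: the origin (TCP) lies midway between the tips of the shut fingers; the grasp point (between the pads) lies 19 mm behind it; z points along the fingers, x is the direction in which the jaws open and shut, and the axes are right-handed (so a half turn about z gives the same grasp; the last joint's range is limited). The gripper opens to 92 mm and grips with 3 to 60 N. Pads are 19 mm wide; open, the fingers measure 130 mm over their backs; the gripper's body (75 mm by 190 mm) begins 47 mm behind the grasp point.
Start: joints at [1.164, 0.342, 1.524, -0, 1.275, -0.146], TCP at [135.357, 507.27, 226.741] pointing down, gripper open.
Joint ranges: [-2.53, 2.53], [-0.77, 2.02], [0.04, 2.7], [-1, 4.14], [0.28, 2.66], [-3.11, 3.11]. Speed limits (rad/s): [2.57, 2.57, 3.14, 3.14, 3.14, 3.14].

INTERFACE

Orientations are given as [roll, pitch, yaw] about the fixed x, y, z axes, in that order (R = Rz(yaw) Ry(pitch) Rx(roll)).
In Python, from plant import bot gives the robot as it stands.
- The arm moves only by the shell command python3 -m pendant 'ROWS' [OPENING]. ROWS is JSON, a list of rows, each an object with "linear": the shift along the world's x, y, z in mm, a list of three; "twist": the turn about the world's z in degrees. In form: [{"linear": [x, y, z], "twist": twist}, ...]. A call has 1 to 20 rows; each row is the pose to reach, as a shift and turn from the pose commanded when the call began; what a row does not reach only later rows make up. A row lasts 1/8 s, in which the tool goes at most 62.5 mm and 10.7 degrees, less where a joint would pass 70% of its speed; a pose out of reach is approached as far as the arm can. A call with a gripper value outside its range is refused whole. OPENING is the closure in counts, from 0 (fully open) to 255 (shut), set as the call begins (- or left out, the last holds). The fingers move at their own pace and stop on an object; the grip force is fixed at half the most. Time passes only in rows, so rows that repeat a pose let the fingers close. It gives the time, the measured TCP pose, the force and the opening at its end, in the units of the state.
- bot.get_obs(): the state, without advancing time (a new reading comes with each control period).
- bot.capture(name): name is "side" or "top"; returns a dict with "frame" (384x512x3 uint8, blue, green, red), "z_map" (384x512 float32, mm along the optical axis (not along the pixel's ray), 0 where there is no reading), "fx", "fy", "cx", "cy" (pixels), "k1" (the pictures are not rectified: a ray, as slopes to the right and down, at radius r is drawn at 1 + k1 r^2 times it, then the intrinsics apply), "rvec" (rotation vector, rad) and "tvec" (3), from world to camera coordinates, as OpenCV has them. Camera axes: x right, y down, z forward; pixel columns grow to the right and rows downward; lengths in mm; the calibration is good to about 2 mm. A picture is of the moment at which its call begins.
- bot.close_job(): hands the job in, once; it reports no verdict.
The state is a dict: "time": time; "joint_positions": joint angles; "dq": joint speeds; "tau": joint torques, N m; "tool_pos": TCP position; "tcp_rot": TCP orientation; "contact_force": force on the tool from outside, world axes, zero at the start; "moment": the same for the moment, N m; "grip_width": finger opening in mm.
Only numpy, scipy, OpenCV 4.12 (cv2) and the standard library are available. Lean on these libraries where they do the work, as an engineer would, in place of code of your own. Each camera call takes 0.05 s, during which the arm holds its last target. There are 200 camera calls.

TASK

Turn the black speed knob of the blue-panelled stirrer clockwise by exactly two clicks from where it now points and let go. Then, with the speed set and not before, press that stirrer's yellow start button fully down and release it. Leave the green-panelled stirrer alone.

Things in the scene. Friction and masses are not known exactly. Their poses are not given: they have to be found in the camera images.
- blue_stirrer: Fixed white stirrer 270 x 200 x 70 mm: blue control panel along its near edge, white plate behind (top 78 mm up) with a loose amber jar, 72 mm across, 100 tall, about 65 mm behind the middle. Origin: centre of the underside, on the bench; x from panel to plate, y left as seen from the panel side, z up. Knob axis at (-83, 50) mm, yellow button axis at (-83, -55) mm. Place and yaw (within 0.25) vary.
- blue_knob_axis (a point): Middle of the blue stirrer's knob grip, on its vertical turning axis, 100 mm above the bench; axes as the stirrer's. Knob: black disc 50 mm across, 71 to 81 mm up, and on it an upright bar grip 48 mm long, 14 mm thick, 81 to 111 mm up. It clicks every 30 degrees among 7 positions (white dots) and snaps to the nearest when let go; a click takes under 0.1 N m.
- blue_pointer (a point): Pointing end of the blue knob's bar (white line on its top and end), 24 mm from the turning axis, 100 mm above the bench. Turns with the knob: y points from the axis to this end, along the bar, z up. Pointer along the stirrer's +y is position 0 (larger dot, end stop), along +x position 3, along -y position 6 (end stop). It starts resting at 0, 1 or 2; clockwise seen from above counts up.
- blue_start (a joint): Travel of the blue stirrer's yellow start button (m): 0 up, 0.006 fully down. Upright round cap 28 mm across in a black ring 44 mm across (top 82 mm up), 105 mm from the knob's axis; the cap's top is 92 mm above the bench when up. A spring returns it; fully down takes about 5 N.
- green_stirrer: The other fixed stirrer, same size, layout and frame as the blue one but with a green panel and a clear conical flask on its plate; to be left alone. It may stand on either side of the blue one.

How it is judged:
By the outcome, as a careful person would: the job done as asked, in the order asked, and still so for the second after the job is handed in, with the robot touching nothing.
It also fails if it takes over 35 s, if anything falls off the work surface, if the arm or the gripper's body presses on something with over 40 N, if the wrist force passes 120 N, or if a joint passes its speed limit or range.

## Working session

There is one attempt and no reset: what is moved stays moved. The work goes in short steps, Python scripts to look and compute and a shell command to move; the robot and the scene stay as the last step left them, time stands still between calls to the robot, and variables do not carry over. Pictures are saved under pics/ and viewed, about 8 in all and at most 12, crops included, and the job is handed in when it is done.

```bash
mkdir -p pics; cat > h.py <<'E'
import numpy as np, cv2
from plant import bot
def cap(n):
    c=bot.capture(n); c['R']=cv2.Rodrigues(np.array(c['rvec'],float))[0]; c['t']=np.array(c['tvec'],float).ravel(); return c
def ray(c,uv):
    d=np.array([(uv[0]-c['cx'])/c['fx'],(uv[1]-c['cy'])/c['fy']]); s=d.copy()
    for _ in range(20): s=d/(1+c['k1']*(s@s))
    return -c['R'].T@c['t'], c['R'].T@np.array([s[0],s[1],1])
def onz(c,uv,z):
    o,d=ray(c,uv); return o+d*(z-o[2])/d[2]
def proj(c,P):
    p=c['R']@np.array(P,float)+c['t']; s=p[:2]/p[2]; s=s*(1+c['k1']*(s@s))
    return np.array([s[0]*c['fx']+c['cx'],s[1]*c['fy']+c['cy']])
E
python3 - <<'E'
from h import *
o=bot.get_obs(); print(o['time'],o['tool_pos'],o['tcp_rot'],o['grip_width'])
for n in('top','side'):
    c=cap(n); cv2.imwrite(f'pics/{n}0.png',c['frame']); print(n,c['fx'],c['k1'],-c['R'].T@c['t'],c['R'][2])
E
```

```text
0.0 [135.19563266 506.85826365 226.03796035] [-3.14138809e+00  1.55661846e-03  1.30999490e+00] 91.94160133281414
top 350.6928989920645 0.021749468299169024 [518.18239001 -18.76761655 781.62562288] [ 0.09062162  0.04196954 -0.99500064]
side 384.514105943802 0.0049380726916838195 [141.94656863 450.5666755  554.98227054] [ 0.54111614 -0.58491193 -0.60421135]
```

View pics/top0.png

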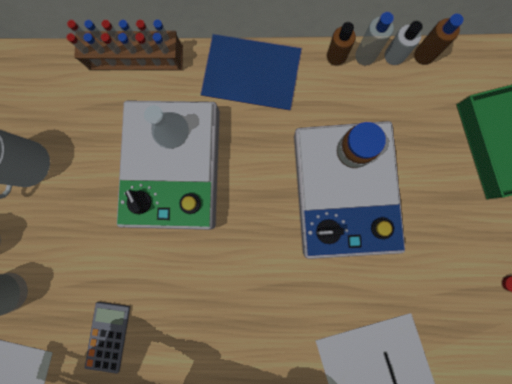

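View pics/side0.png

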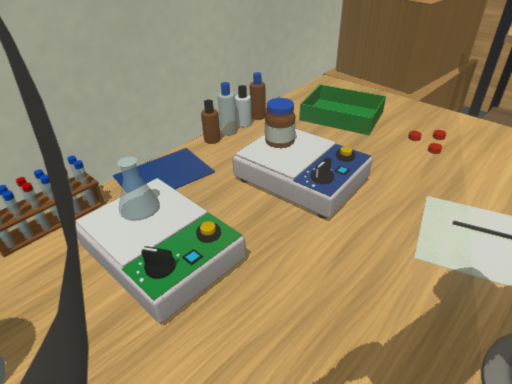

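The top view shows the blue stirrer on the right: knob near (330,232), with its white line pointing left, and button near (384,229). The green stirrer is on the left, and the side view agrees. Next I'll measure the blue one.

```bash
python3 - <<'E'
from h import *
c=cap('top'); f=c['frame']; hsv=cv2.cvtColor(f,cv2.COLOR_BGR2HSV)
cv2.imwrite('pics/zoom.png',cv2.resize(f[195:260,295:410],None,fx=6,fy=6,interpolation=cv2.INTER_CUBIC))
roi=np.zeros(f.shape[:2],np.uint8); roi[200:262,295:410]=255
yel=cv2.inRange(hsv,(18,120,100),(35,255,255))&roi
blue=cv2.inRange(hsv,(100,120,50),(125,255,255))&roi
def cen(m): 
    y,x=np.nonzero(m); return np.array([x.mean(),y.mean()])
b=onz(c,cen(yel),92); print('button',cen(yel),b)
cn=max(cv2.findContours(blue,0,2)[0],key=cv2.contourArea); r=cv2.minAreaRect(cn); box=cv2.boxPoints(r)
W=np.array([onz(c,p,70) for p in box]); print('panel corners',W.round(1))
k=roi.copy(); k[:]=0; cv2.circle(k,(330,231),17,255,-1)
wh=cv2.inRange(hsv,(0,0,120),(180,70,255)); cv2.circle(k:=np.zeros_like(wh),(330,231),13,255,-1); wh&=k
y,x=np.nonzero(wh); L=np.array([onz(c,(a,b),111)[:2] for a,b in zip(x,y)]); print('white',list(zip(x,y)))
E=max(((i,j) for i in range(4) for j in range(4)),key=lambda t:np.linalg.norm(W[t[0]]-W[t[1]]) if abs(t[0]-t[1]) in(1,3) else 0)
d=W[E[0]]-W[E[1]]; d*=np.sign(d[1]); ya=np.arctan2(-d[0],d[1]); print('yaw panel',ya)
R=np.array([[np.cos(ya),-np.sin(ya)],[np.sin(ya),np.cos(ya)]])
kn=b[:2]+R@[0,105]; print('knob',kn,proj(c,[*kn,111]),proj(c,[*kn,81]))
lo=[proj(c,[*(b[:2]+R@[0,105]+R@(24*np.array([np.sin(np.radians(30*i)),np.cos(np.radians(30*i))]))),111]).round(1) for i in range(4)];print('tips',lo)
E
```

```text
button [384.28571429 228.2012987 ] [ 510.73389943 -237.54506029   92.        ]
panel corners [[ 543.5  -87.4   70. ]
 [ 558.2 -276.6   70. ]
 [ 470.5 -279.9   70. ]
 [ 454.9  -93.2   70. ]]
white [(np.int64(328), np.int64(231)), (np.int64(329), np.int64(231)), (np.int64(330), np.int64(231)), (np.int64(331), np.int64(231)), (np.int64(320), np.int64(232)), (np.int64(321), np.int64(232)), (np.int64(322), np.int64(232)), (np.int64(323), np.int64(232)), (np.int64(324), np.int64(232)), (np.int64(325), np.int64(232)), (np.int64(326), np.int64(232)), (np.int64(327), np.int64(232)), (np.int64(328), np.int64(232)), (np.int64(329), np.int64(232)), (np.int64(330), np.int64(232)), (np.int64(331), np.int64(232)), (np.int64(320), np.int64(233)), (np.int64(321), np.int64(233)), (np.int64(322), np.int64(233))]
yaw panel 0.0775779865486086
knob [ 502.59637897 -132.86086492] [330.98164333 231.89458945] [328.35906053 231.4994656 ]
tips [array([318.2, 232.7]), array([319.4, 226.2]), array([323.6, 221.2]), array([329.9, 219.1])]
```

View pics/zoom.png

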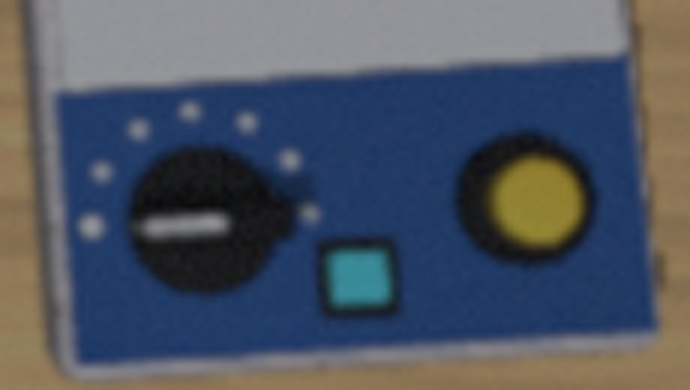

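The pointer is at the larger dot, position 0, so the target is position 2, 60° clockwise. Knob is at about (503,-133), stirrer yaw 0.078. I'll move above it, with the jaws across the bar.

```bash
python3 -m pendant '[{"linear":[90,-104,10],"twist":-10},{"linear":[130,-150,10],"twist":-15},{"linear":[170,-197,10],"twist":-20},{"linear":[210,-240,10],"twist":-25},{"linear":[240,-280,10],"twist":-30},{"linear":[265,-307,10],"twist":-35},{"linear":[280,-350,10],"twist":-40},{"linear":[295,-400,10],"twist":-45},{"linear":[310,-450,10],"twist":-50},{"linear":[325,-500,10],"twist":-55},{"linear":[340,-550,0],"twist":-60},{"linear":[355,-595,-10],"twist":-65},{"linear":[367,-640,-20],"twist":-70.6},{"linear":[367,-640,-60],"twist":-70.6},{"linear":[367,-640,-80],"twist":-70.6},{"linear":[367,-640,-80],"twist":-70.6},{"linear":[367,-640,-80],"twist":-70.6}]' 0
python3 - <<'E'
from h import *
o=bot.get_obs(); print(o['time'],o['tool_pos'],o['tcp_rot'])
c=cap('side'); cv2.imwrite('pics/s1.png',cv2.resize(c['frame'][60:230,200:410],None,fx=3.5,fy=3.5,interpolation=cv2.INTER_CUBIC))
print(proj(c,o['tool_pos']),proj(c,[502.6,-132.9,111]))
E
```

```text
time: 2.28
tool_pos: [502.9, -132.8, 147.6]
tcp_rot: [3.141, -0.001, 0.078]
contact_force: [0.2, -0.1, 0.2]
grip_width: 92.0
2.275 [ 502.87936299 -132.80235196  147.58089801] [ 3.14101300e+00 -1.22178029e-03  7.80131074e-02]
[324.32425149 147.03765967] [322.95807304 162.13547563]
```

View pics/s1.png

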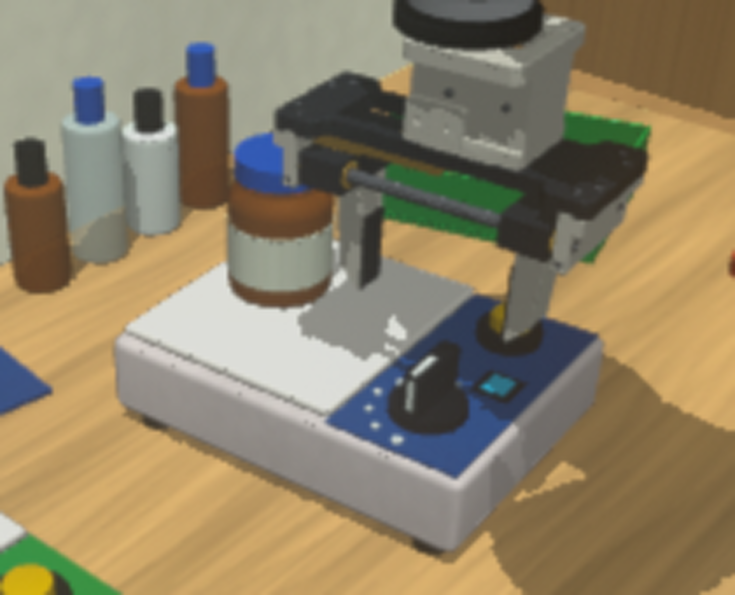

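The picture shows the gripper centred over the knob: grip at about crop (430,360), jaws across the bar. I'll check jar clearance from the saved top image before descending.

```bash
python3 - <<'E'
from h import *
c=cap('top'); f=cv2.imread('pics/top0.png'); hsv=cv2.cvtColor(f,cv2.COLOR_BGR2HSV)
m=cv2.inRange(hsv,(100,150,60),(125,255,255)); m[:100]=0;m[175:]=0;m[:,:330]=0;m[:,400:]=0
y,x=np.nonzero(m); p=onz(c,(x.mean(),y.mean()),178); print((x.mean(),y.mean()),p,np.linalg.norm(p[:2]-[502.6,-132.9]),np.linalg.norm(p[:2]-[510.7,-237.5]))
E
```

```text
(np.float64(366.2348258706468), np.float64(139.84378109452737)) [ 662.93487319 -182.73087221  178.        ] 167.89993265506968 161.7872491090537
```

```bash
python3 -m pendant '[{"linear":[0,0,-20],"twist":0},{"linear":[0,0,-40],"twist":0},{"linear":[0,0,-55],"twist":0},{"linear":[0,0,-61],"twist":0},{"linear":[0,0,-61],"twist":0},{"linear":[0,0,-61],"twist":0}]' 0
python3 -m pendant '[{"linear":[0,0,0],"twist":0},{"linear":[0,0,0],"twist":0},{"linear":[0,0,0],"twist":0},{"linear":[0,0,0],"twist":0},{"linear":[0,0,0],"twist":0},{"linear":[0,0,0],"twist":0},{"linear":[0,0,0],"twist":0},{"linear":[0,0,0],"twist":0}]' 255
```

```text
time: 3.12
tool_pos: [502.8, -132.9, 86.4]
tcp_rot: [3.141, -0.001, 0.078]
contact_force: [1.2, 0.4, 0.9]
grip_width: 91.7
time: 4.12
tool_pos: [502.4, -132.7, 85.7]
tcp_rot: [-3.142, -0.0, 0.078]
contact_force: [-0.5, -0.2, 0.5]
grip_width: 16.2
```

```bash
python3 -m pendant '[{"linear":[0,0,0],"twist":0},{"linear":[0,0,0],"twist":0},{"linear":[0,0,0],"twist":0}]'
python3 -m pendant '[{"linear":[0,0,0],"twist":-6},{"linear":[0,0,0],"twist":-12},{"linear":[0,0,0],"twist":-18},{"linear":[0,0,0],"twist":-24},{"linear":[0,0,0],"twist":-30},{"linear":[0,0,0],"twist":-36},{"linear":[0,0,0],"twist":-42},{"linear":[0,0,0],"twist":-48},{"linear":[0,0,0],"twist":-54},{"linear":[0,0,0],"twist":-60},{"linear":[0,0,0],"twist":-60},{"linear":[0,0,0],"twist":-60},{"linear":[0,0,0],"twist":-60}]'
python3 - <<'E'
from h import *
print(bot.get_obs()['moment'])
c=cap('side'); cv2.imwrite('pics/s2.png',cv2.resize(c['frame'][100:220,240:400],None,fx=4.5,fy=4.5,interpolation=cv2.INTER_CUBIC))
E
```

```text
time: 4.5
tool_pos: [503.0, -132.7, 85.8]
tcp_rot: [3.141, -0.001, 0.078]
contact_force: [5.6, 1.6, -3.5]
grip_width: 13.6
time: 6.12
tool_pos: [503.4, -132.9, 85.8]
tcp_rot: [-3.14, -0.002, -0.97]
contact_force: [6.9, 0.6, -5.0]
grip_width: 13.7
[ 0.07546335 -1.0036071  -0.06672154]
```

View pics/s2.png

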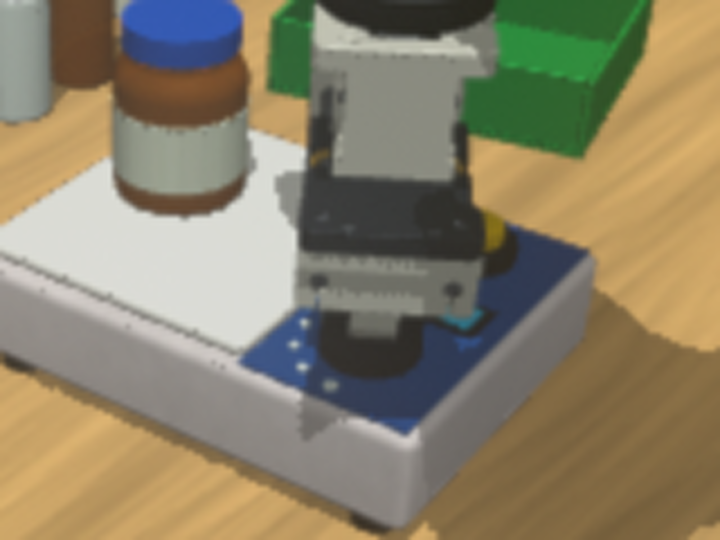

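The image shows the gripper turned with the knob, its bar hidden between the fingers. I'll release partway, rise and check the pointer.

```bash
python3 -m pendant '[{"linear":[0,0,0],"twist":0},{"linear":[0,0,0],"twist":0},{"linear":[0,0,0],"twist":0},{"linear":[0,0,0],"twist":0},{"linear":[0,0,0],"twist":0},{"linear":[0,0,0],"twist":0}]' 130
python3 -m pendant '[{"linear":[0,0,15],"twist":0},{"linear":[0,0,40],"twist":0},{"linear":[0,0,90],"twist":0},{"linear":[0,0,120],"twist":0},{"linear":[-60,-60,120],"twist":0},{"linear":[-100,-100,120],"twist":0},{"linear":[-110,-105,120],"twist":0},{"linear":[-110,-105,120],"twist":0}]' 255
python3 - <<'E'
from h import *
for n in('side','top'):
    c=cap(n); f=c['frame']
    g=f[120:200,280:390] if n=='side' else f[195:260,295:410]
    cv2.imwrite(f'pics/{n}3.png',cv2.resize(g,(600,int(600*g.shape[0]/g.shape[1])),interpolation=cv2.INTER_CUBIC))
a=cv2.imread('pics/top3.png');b=cv2.imread('pics/side3.png'); cv2.imwrite('pics/c3.png',cv2.resize(np.vstack([a,b]),None,fx=.75,fy=.75))
E
```

```text
time: 6.92
tool_pos: [502.3, -132.7, 85.7]
tcp_rot: [3.142, -0.0, -0.969]
contact_force: [0.1, 0.2, 0.2]
grip_width: 44.8
time: 7.92
tool_pos: [391.5, -238.8, 206.9]
tcp_rot: [-3.141, -0.002, -0.973]
contact_force: [-0.5, -0.5, -0.0]
grip_width: 0.2
```

View pics/c3.png

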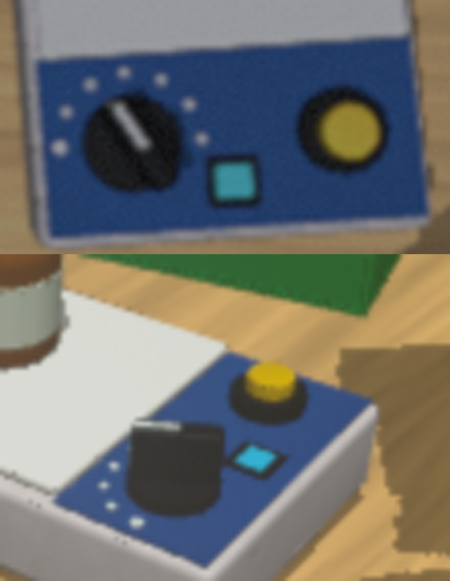

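The knob's line now points at the third dot (top crop, from about (145,148) to (118,103), ~59° past its start), which is position 2. Now the button, fingers shut.

```bash
python3 -m pendant '[{"linear":[50,0,0],"twist":0},{"linear":[100,0,0],"twist":0},{"linear":[118,0,-30],"twist":0},{"linear":[118,0,-70],"twist":0},{"linear":[118,0,-95],"twist":0},{"linear":[118,0,-107],"twist":0},{"linear":[118,0,-107],"twist":0},{"linear":[118,0,-107],"twist":0}]' 255
python3 -m pendant '[{"linear":[0,0,-5],"twist":0},{"linear":[0,0,-8],"twist":0},{"linear":[0,0,-11],"twist":0},{"linear":[0,0,-13],"twist":0},{"linear":[0,0,-13],"twist":0},{"linear":[0,0,-13],"twist":0}]'
```

```text
time: 9.02
tool_pos: [511.3, -237.9, 100.0]
tcp_rot: [-3.141, -0.002, -0.969]
contact_force: [0.7, 0.3, 0.1]
grip_width: 0.5
time: 9.78
tool_pos: [510.6, -237.9, 86.3]
tcp_rot: [-3.141, -0.001, -0.969]
contact_force: [-0.8, 0.5, 5.1]
grip_width: 0.6
```

```bash
python3 -m pendant '[{"linear":[0,0,-1],"twist":0},{"linear":[0,0,-2],"twist":0},{"linear":[0,0,-2],"twist":0},{"linear":[0,0,-2],"twist":0}]'
```

```text
time: 10.28
tool_pos: [510.7, -238.0, 86.0]
tcp_rot: [-3.141, -0.002, -0.969]
contact_force: [-4.0, 2.2, 19.2]
grip_width: 0.1
```

The tool stopped at z = 86 with the force up to 19 N, so the button is on its stop. I'll release, retreat and check.

```bash
python3 -m pendant '[{"linear":[0,0,5],"twist":0},{"linear":[0,0,20],"twist":0},{"linear":[0,0,60],"twist":0},{"linear":[0,0,110],"twist":0},{"linear":[-50,0,120],"twist":0},{"linear":[-100,0,120],"twist":0},{"linear":[-120,0,120],"twist":0},{"linear":[-120,0,120],"twist":0},{"linear":[-120,0,120],"twist":0}]'
python3 - <<'E'
from h import *
s=cap('side')['frame'][60:220,200:410]; t=cap('top')['frame'][90:270,280:420]
r=lambda g:cv2.resize(g,(int(450*g.shape[1]/g.shape[0]),450),interpolation=cv2.INTER_CUBIC)
cv2.imwrite('pics/c4.png',cv2.resize(np.hstack([r(s),r(t)]),None,fx=.8,fy=.8))
E
```

```text
time: 11.4
tool_pos: [391.1, -238.0, 204.1]
tcp_rot: [-3.141, -0.001, -0.97]
contact_force: [-0.5, 0.1, -0.0]
grip_width: 0.1
```

View pics/c4.png

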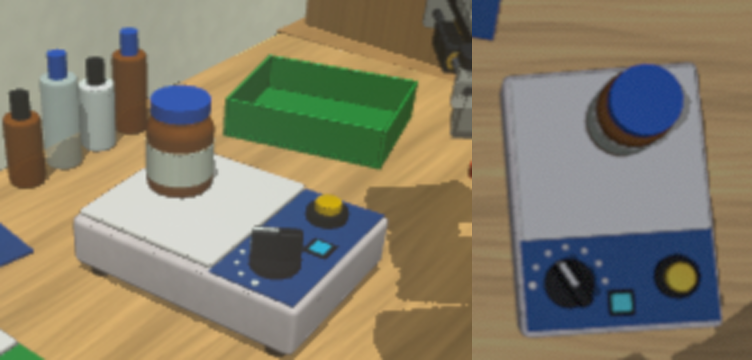

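The knob still points to position 2 (top-view crop (568,275)), the button is back up at (680,277), the jar is in place and the robot is clear.

```bash
python3 -c "
from plant import bot
print(bot.close_job())"
```

```text
the job is handed in; nothing more can be done
None
```

The job is handed in. I turned the blue stirrer's knob two clicks clockwise and let go, then pressed its yellow start button fully down and released it.

- **Knob:** it started at position 0, with the pointer at the larger dot. I turned it 60° and released it. The pictures taken before and after the button press both show the pointer at the third dot, position 2.
- **Button:** the tool stopped at 86 mm with the force rising from 5 N to 19 N, which means the button was on its stop. In the last picture it is back up.
- **Surroundings:** the jar stayed in place, and the robot ended clear of everything with almost no force on it. The robot never went near the green stirrer, though my last picture did not cover it.
- **Time:** the arm finished at about 11.4 s of the 35 s allowed.

No check failed or disagreed.

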